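# Present the hinge leaf to the jamb leaf for pinning

## Task

Pull the black knob of the hinge fixture all the way out so that its pin clears the space between the two knuckles, and leave it out. Then take from the rack the hinge leaf that has a single knuckle, lower it gently with its plate upright and knuckle down between the fixture's two knuckles until it sits in the saddle and the holes line up, and finish there still gripping it firmly and keeping it still, ready for a colleague to drive the pin. Leave the two-knuckle leaf in the rack and do not disturb the other things on the bench.

Things in the scene. Friction and masses are not known exactly. Their poses are not given: they have to be found in the camera images.
- jamb_hole (a point): Point on the hinge axis half-way between the fixture's two fixed knuckles, 70 mm above the bench: where the centre of the loose leaf's hole belongs. Own y = hinge axis, level; z up. The knuckles (22 mm outer diameter, 20 mm long, 12 mm holes) leave a 28 mm gap. In the gap a 24 mm wide 90 degree V saddle carries a 22 mm knuckle exactly on the axis.
- fixture: Grey block on an aluminium base plate (120 mm in x, 100 in y, 10 thick), fixed to the bench, placed and turned anew each time. A steel leaf lies flat on the block on the +x side of the hinge axis, its top 4 mm above the axis; nothing but the pin knob (12.5 mm) stands more than 11 mm above the axis. Origin on the bench 70 mm below jamb_hole, same axes.
- pin_knob (a point): Centre of the black round pull knob of the fixture's pin: 25 mm diameter, 24 mm long along the hinge axis (own y), 70 mm above the bench, on the fixture's +y side: 66 mm plus the value of pin_slide along +y from jamb_hole. The base plate ends 50 mm from jamb_hole, so only the bench lies below the knob. Own axes as jamb_hole.
- pin_slide (a joint): Travel of the pin and knob in m along the fixture's own +y: 0 = home (8 mm pin through both fixed knuckles and the gap), 0.055 = all the way out, at the stop. From 0.044 on the pin is clear of the gap. Sliding friction about 2.5 N, no spring: it stays where it is left.
- leaf_one_grip (a point): Plate middle of the loose single-knuckle leaf (steel, 0.14 to 0.28 kg), 57 mm above the bench at first: grip here across the 8 mm thickness (own x). y = along plate and knuckle, z up. Plate 64 mm in y, 44 in z. Its one knuckle (22 mm diameter, 24 long, centred, 12 mm hole) has its axis 38 mm below this point. Same either way round.
- rack: Aluminium rack, 50x172 mm (own x, y), fixed, placed and turned anew each time. The leaves stand knuckle down in its two bays, 40 mm either side of its origin along y; which is in which varies. Slotted posts up to 56 mm above the bench hold the outer 6 to 7 mm of each plate's ends; lift straight up 60 mm or more to clear them. Origin on the bench at its centre.
- leaf_hole (a point): Centre of the hole in the single-knuckle leaf's knuckle: 38 mm below point leaf_one_grip along its own z. Same axes; y is the axis of the hole.
- leaf_two_grip (a point): Middle of the plate of the other loose leaf, same plate, but with two knuckles 14 mm long with an 18 mm gap between them; stands in the other bay and stays there.
- ring_gauge: Bystander, loose: steel ring, 46 mm across, 14 high. Origin at the centre of its underside.
- setting_master: Bystander, loose: steel stepped cylinder, 30 mm across, 43 high. Origin at the centre of its underside.
- loupe: Bystander, loose: folded black pocket loupe, 44x30x14 mm. Origin at the centre of its underside.
- tape_roll: Bystander, loose: brown roll of tape, 66 mm across, 18 high. Origin at the centre of its underside.
- oil_bottle: Bystander, loose: small yellow oil bottle with a red spout, 36 mm across, 98 high. Origin at the centre of its underside.
- leaf_one: The single-knuckle leaf itself; its origin is point leaf_hole.

How it is judged:
On the way, in this order (a step that is already met when the one before it is completed fails the run):
1. the pin knob is pulled all the way out (value of joint pin_slide above 0.048 m), for 0.2 s.
2. the single-knuckle leaf is lifted clear of the rack in the fingers (height (world z) of leaf_hole above 0.07 m and contact force between the fingers and leaf_one above 1 N and horizontal distance between leaf_hole and jamb_hole above 0.05 m), for 0.1 s.
At the end, for the whole second after the job is handed in: The single-knuckle leaf's hole lies on the fixture's hinge axis (within 2 mm across it, 3.5 mm along it, 0.1 rad in direction), its plate within 0.2 rad of upright, at rest and gripped by the fingers with more than 3 N; the pin is still drawn out (more than 46 mm) (x of leaf_hole in the frame of jamb_hole between -0.002 and 0.002 m and z of leaf_hole in the frame of jamb_hole between -0.002 and 0.002 m and y of leaf_hole in the frame of jamb_hole between -0.0035 and 0.0035 m and angle between the y axis of leaf_hole and the y axis of jamb_hole, either way round below 0.1 rad and angle between leaf_hole's own z axis and vertical below 0.2 rad and contact force between the fingers and leaf_one above 3 N and linear speed of leaf_one below 0.02 m/s and value of joint pin_slide above 0.046 m); the arm keeps its last pose, push and grip.
It fails at once if the two-knuckle leaf is taken from or shifted in the rack (distance of leaf_two_grip from where it was at the start of the episode above 0.02 m).
It fails at once if a bystander is pushed more than 3 cm (distance of any of ring_gauge, setting_master, loupe, tape_roll, oil_bottle from where it was at the start of the episode above 0.03 m).
It fails at once if the leaf is forced into the fixture with more than 40 N (contact force between leaf_one and fixture above 40 N).
It also fails if it takes over 48 s, if anything falls off the work surface, if the arm or the gripper's body presses on something with over 40 N, if the wrist force passes 120 N, or if a joint passes its speed limit or range.

## Robot

A 6-joint arm with a two-finger parallel gripper is mounted at the origin on the work surface; the furniture and walls round the work are solid. World frame = base frame: x ahead of the robot, y to its left, z up, the work surface at z = 0. Lengths are in m, angles in rad, forces in N, time in s.
With the tool pointing down it reaches from about 0.3 to 0.875 m from the base axis. Payload 6.4 kg.
Tool frame: the origin (TCP) lies on the centre line of the jaws, within the pads' length; the fingertips stand 25 mm ahead of it and the grasp point (between the pads) lies 6 mm ahead of it (ctrl.tips_ahead is the z of the fingertips in the tool frame, in m); z points along the fingers, x is the direction in which the jaws open and shut, and the axes are right-handed (so a half turn about z gives the same grasp; the last joint's range is limited). The gripper opens to 85 mm and grips with 20 to 120 N. Pads are 22 mm wide; open, the fingers measure 114 mm over their backs; the gripper's body (76 mm by 85 mm) begins 54 mm behind the grasp point. The pads swing forward as they close: fully open they stand 13 mm farther back than shut.
Start: joints at [0.994, 0.181, 1.607, -0, 1.354, -0.206], TCP at [0.208, 0.536, 0.256] pointing down, gripper open.
Joint ranges: [-2.99, 2.99], [-0.89, 2.07], [0.3, 2.58], [-1.14, 4.28], [0, 2.63], [-3.12, 3.12]. Speed limits (rad/s): [2.57, 2.57, 3.01, 3.14, 3.14, 3.14].

## Interface

Orientations are given as a unit quaternion [w, x, y, z].
In Python, from bench import ctrl gives the robot as it stands.
- The arm moves only by the shell command python3 -m pendant 'ROWS'. ROWS is JSON, a list that holds one entry, the list of rows, each a list of 7 numbers: the shift along the tool's x, y, z in m, then the turn, a rotation vector about the tool's x, y, z in rad, then the closure, from -1 (fully open) to 1 (shut). A call has 1 to 10 rows; each row shifts and turns the commanded pose from where the row before left it, along the tool's axes as they then stand; what a row does not reach is not made up. A row lasts 1/10 s, in which the tool goes at most 50 mm and 8.59 degrees, less where a joint would pass 70% of its speed; a pose out of reach is approached as far as the arm can. A call with a gripper value outside its range is refused whole. The fingers move at their own pace and stop on an object; the grip force is fixed at half the most. Time passes only in rows, so rows that do not move let the fingers close. It gives the time, the measured TCP pose, the force and the opening at its end, in the units of the state.
- ctrl.get_obs(): the state, without advancing time (a new reading comes with each control period).
- ctrl.camera(name): name is "scene" or "side" or "wrist"; returns (picture, depth): 420x560x3 uint8, red, green, blue; 420x560 float32, m along the optical axis (not along the pixel's ray), 0 where there is no reading.
- ctrl.calibration(name): a dict with "fov_y" (degrees; the focal length in pixels is half the picture's height over the tangent of half this angle, whatever the lens; pixels are square), "cx", "cy" (the principal point, pixels), "D" ([k1, k2, p1, p2, k3] as OpenCV has them; the pictures are not rectified), "camera_from_world" (4x4, takes a point from world to camera coordinates). Camera axes: x right, y down, z forward; pixel columns grow to the right and rows downward; lengths in m; the calibration is good to about 2 mm. A picture is of the moment at which its call begins: read the wrist's pose just before it. calibration takes no time and is no camera call; for the wrist camera it gives the pose at the moment of the call.
- ctrl.hand_in(): hands the job in, once; it reports no verdict.
The state is a dict: "time_s": time; "q": joint angles; "dq": joint speeds; "joint_efforts": joint torques, N m; "eef_pos": TCP position; "eef_rot": TCP orientation; "wrist_force": force on the tool from outside, world axes, zero at the start; "torque": the same for the moment, N m; "opening": opening from 0.0 (shut) to 1.0 (fully open).
Only numpy, scipy, OpenCV 4.12 (cv2) and the standard library are available. Lean on these libraries where they do the work, as an engineer would, in place of code of your own. Each camera call takes 0.05 s, during which the arm holds its last target.

## Working session

There is one attempt and no reset: what is moved stays moved. The work goes in short steps, Python scripts to look and compute and a shell command to move; the robot and the scene stay as the last step left them, time stands still between calls to the robot, and variables do not carry over. Pictures are saved under pics/ and viewed, and the job is handed in when it is done.

```bash
mkdir -p pics; ls; python3 - <<'E'
from bench import ctrl
import cv2,numpy as np
print(ctrl.get_obs())
for n in ["scene","side","wrist"]:
    c=ctrl.calibration(n); p,d=ctrl.camera(n)
    print(n,c)
    cv2.imwrite(f"pics/{n}0.png",p[:,:,::-1]); np.savez(f"pics/{n}0.npz",p=p,d=d,T=c["camera_from_world"],D=c["D"],f=210/np.tan(np.radians(c["fov_y"]/2)),cx=c["cx"],cy=c["cy"])
E
```

```text
pics
{'time_s': 0.0, 'q': array([ 9.93698882e-01,  1.81541799e-01,  1.60799388e+00, -2.64994903e-06,
        1.35378328e+00, -2.06295919e-01]), 'dq': array([0.00132288, 0.00068269, 0.00118341, 0.00099696, 0.00111092,
       0.00014958]), 'joint_efforts': array([-1.20011424e-03, -4.44880235e+01, -3.51330078e+01, -3.84913037e-04,
        9.30354581e-03,  2.65831977e-05]), 'eef_pos': array([0.20806299, 0.5355017 , 0.25539051]), 'eef_rot': array([ 3.32307752e-04,  8.25336614e-01,  5.64640354e-01, -7.96620474e-04]), 'wrist_force': array([-0.53837458, -0.33827478,  0.72217492]), 'torque': array([0.01199774, 0.0369456 , 0.03956943]), 'opening': 1.0010288823613502}
scene {'fov_y': 51.21601436118552, 'cx': 277.34218724660576, 'cy': 212.48771847830966, 'D': array([-0.05719259,  0.        ,  0.        ,  0.        ,  0.        ]), 'camera_from_world': array([[ 0.78116597, -0.62432255, -0.0010448 , -0.45992247],
       [-0.45486296, -0.56798655, -0.68592343,  0.29300158],
       [ 0.42764403,  0.53629528, -0.72767297,  0.83342875],
       [ 0.        ,  0.        ,  0.        ,  1.        ]])}
s
[... 161 characters left out ...]
), 'camera_from_world': array([[ 0.39090598, -0.92037378,  0.01022842, -0.26266096],
       [-0.78725346, -0.34008278, -0.51436921,  0.44821075],
       [ 0.47689044,  0.19301765, -0.85750784,  0.81275248],
       [ 0.        ,  0.        ,  0.        ,  1.        ]])}
wrist {'fov_y': 69.3842487337124, 'cx': 277.4203943034865, 'cy': 210.37610089967595, 'D': array([-0.04321231,  0.        ,  0.        ,  0.        ,  0.        ]), 'camera_from_world': array([[ 0.36183895,  0.93223774, -0.00231918, -0.57387314],
       [ 0.89509291, -0.34672412,  0.28034099, -0.03750586],
       [ 0.26054033, -0.10351417, -0.95989768,  0.37834983],
       [ 0.        ,  0.        ,  0.        ,  1.        ]])}
```

View pics/scene0.png

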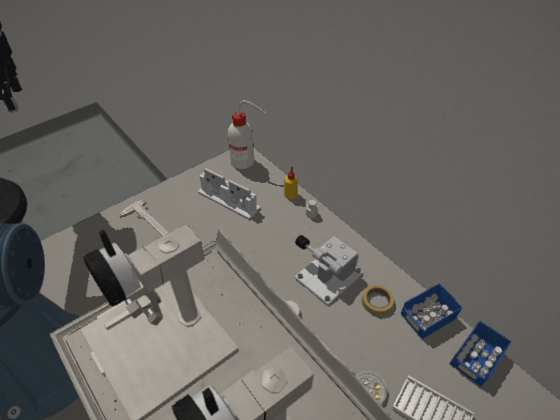

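View pics/side0.png

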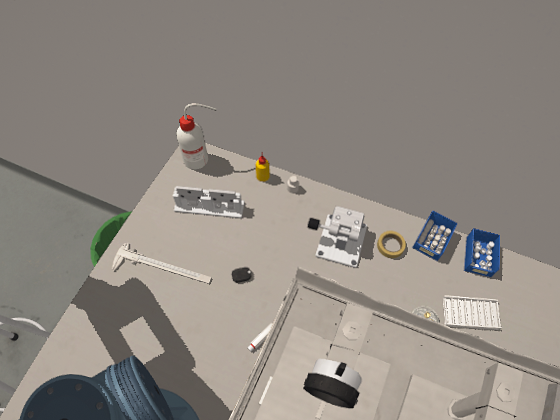

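View pics/wrist0.png

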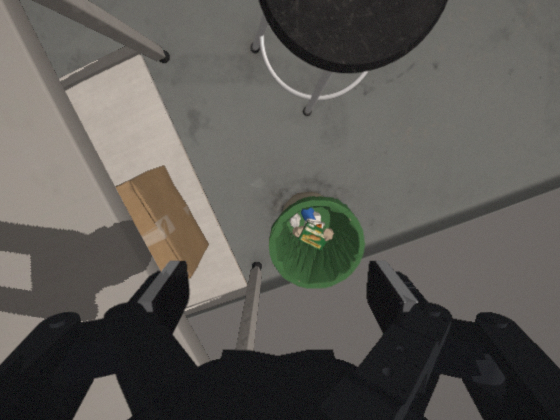

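The scene view shows the fixture at about (332,265) with its black knob at (303,242), and the rack at about (229,195). In the side view the fixture is at (343,237), the knob at (314,223) and the rack at (208,203). The wrist camera is looking off the bench. Next I'll zoom in and measure.

```bash
cat > h.py <<'E'
import numpy as np,cv2
def load(n):
    z=np.load(f"pics/{n}.npz"); K=np.array([[z['f'],0,z['cx']],[0,z['f'],z['cy']],[0,0,1.]])
    return z['p'],z['d'],z['T'],K,z['D']
def rays(n,uv):
    p,d,T,K,D=load(n); uv=np.array(uv,float).reshape(-1,1,2)
    r=cv2.undistortPoints(uv,K,D).reshape(-1,2); r=np.c_[r,np.ones(len(r))]
    R=T[:3,:3]; return -R.T@T[:3,3], r@R
def plane(n,uv,z):
    o,r=rays(n,uv); return o+r*((z-o[2])/r[:,2])[:,None]
def cloud(n):
    p,d,T,K,D=load(n); H,W=d.shape
    u,v=np.meshgrid(np.arange(W),np.arange(H)); o,r=rays(n,np.c_[u.ravel(),v.ravel()])
    return (o+r*d.reshape(-1,1)).reshape(H,W,3)
def proj(n,P):
    p,d,T,K,D=load(n); R=T[:3,:3]
    return cv2.projectPoints(np.array(P,float).reshape(-1,1,3),cv2.Rodrigues(R)[0],T[:3,3],K,D)[0].reshape(-1,2)
def snap(cam,name):
    from bench import ctrl
    c=ctrl.calibration(cam); p,d=ctrl.camera(cam)
    cv2.imwrite(f"pics/{name}.png",p[:,:,::-1]); np.savez(f"pics/{name}.npz",p=p,d=d,T=c["camera_from_world"],D=c["D"],f=210/np.tan(np.radians(c["fov_y"]/2)),cx=c["cx"],cy=c["cy"])
def crop(n,x0,y0,x1,y1,s,out):
    im=load(n)[0][y0:y1,x0:x1,::-1]; cv2.imwrite(f"pics/{out}.png",cv2.resize(im,None,fx=s,fy=s,interpolation=cv2.INTER_CUBIC))
E
python3 - <<'E'
from h import *
crop('side0',160,140,420,290,3,'sidec'); crop('scene0',180,150,420,320,3,'scenec')
for n,pts in [('side0',[(314,224),(343,237),(345,262),(208,203),(263,172),(294,186),(391,244),(242,275),(330,275),(300,270),(320,315)]),('scene0',[(303,242),(332,265),(229,195),(290,187),(313,209),(378,299)])]:
    C=cloud(n)
    for u,v in pts: print(n,u,v,C[v,u].round(4))
# map of heights in side: rack, furniture
C=cloud('side0'); b=C[(C[...,2]>0.03)&(C[...,2]<0.6)&(C[...,0]>0.1)]
g=np.histogram2d(b[:,0],b[:,1],bins=[np.arange(.1,1.0,.03),np.arange(-.6,.8,.03)])[0]
for i,row in enumerate(g): print(f"{.1+.03*i:.2f}",''.join('#' if x>4 else '.' for x in row))
E
```

```text
side0 314 224 [ 0.5514 -0.1282  0.082 ]
side0 343 237 [ 0.5569 -0.1979  0.0624]
side0 345 262 [ 0.5265 -0.2208  0.0084]
side0 208 203 [0.5281 0.1342 0.0406]
side0 263 172 [0.6635 0.049  0.0443]
side0 294 186 [ 0.6664 -0.0348  0.0266]
side0 391 244 [ 0.6195 -0.3084  0.0007]
side0 242 275 [ 0.4007 -0.0164  0.0136]
side0 330 275 [ 4.857e-01 -1.993e-01 -1.000e-04]
side0 300 270 [ 0.341  -0.1679  0.2988]
side0 320 315 [ 0.2926 -0.2221  0.2751]
scene0 303 242 [ 0.5513 -0.135   0.0813]
scene0 332 265 [ 0.5593 -0.217   0.0785]
scene0 229 195 [0.534  0.1271 0.0322]
scene0 290 187 [0.6642 0.043  0.0451]
scene0 313 209 [ 0.6719 -0.0372  0.025 ]
scene0 378 299 [ 0.6209 -0.3062 -0.002 ]
0.10 ............###...##..........................
0.13 .........######...............................
0.16 .......########...............................
0.19 ....###########...............................
0.22 ....###########...............................
0.25 ##.############...............................
0.28 ##.############...............................
0.31 ###############...............................
0
[... 442 characters left out ...]
........................
0.61 .###.####...###............###................
0.64 .#.#.#.#..........##.##....###................
0.67 .#.#.#.#..........##.##...###.................
0.70 .#######......................................
0.73 ##############################################
0.76 ..............................................
0.79 ..............................................
0.82 ..............................................
0.85 ..............................................
0.88 ..............................................
0.91 ..............................................
0.94 ..............................................
0.97 ..............................................
```

View pics/sidec.png

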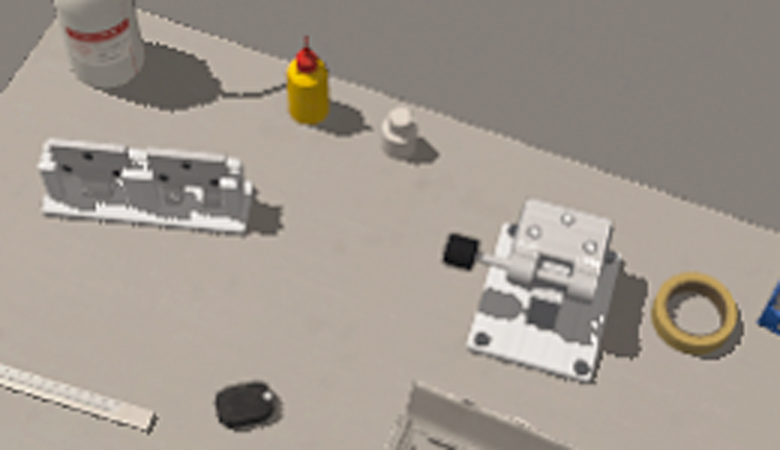

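View pics/scenec.png

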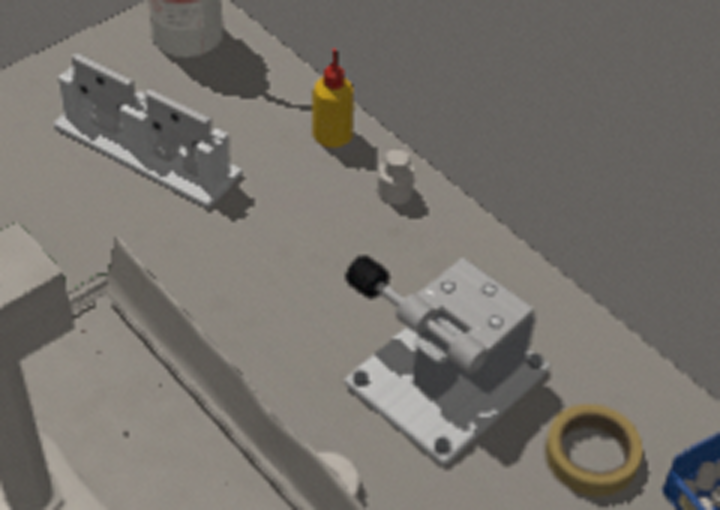

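The crops show the fixture with its knob on the rack side. The flat leaf on the block is on the far side (+x), and the base plate's near edge runs from about (317,257) to (356,267) in the side view. The leaves stand in the rack, but I can't tell them apart from here. I'll get a coarse yaw, then go and look with the wrist camera.

```bash
python3 - <<'E'
from h import *
a=plane('side0',[(316.7,257.3),(355.7,266.7)],0.01);print(a, np.linalg.norm(a[0]-a[1])); d=a[0]-a[1];print('hinge +y dir angle',np.degrees(np.arctan2(d[1],d[0])))
for n in ['side0','scene0']:
    C=cloud(n); p=load(n)[0]; x=C.reshape(-1,3)
    m=(abs(x[:,0]-.56)<.12)&(abs(x[:,1]+.17)<.12)
    dark=(p.reshape(-1,3).max(1)<45)&m&(x[:,2]>.06)
    print(n,'knob',x[dark].mean(0),x[dark].min(0),x[dark].max(0))
    t=m&(abs(x[:,2]-.074)<.003)&(p.reshape(-1,3).min(1)>90)
    r=cv2.minAreaRect((x[t][:,:2]*1000).astype(np.float32));print('leaf top',r)
    m=(abs(x[:,0]-.53)<.12)&(abs(x[:,1]-.13)<.12)&(x[:,2]<.09)
    for lo,hi in [(.003,.012),(.045,.09)]:
        t=m&(x[:,2]>lo)&(x[:,2]<hi); print('rack',lo,cv2.minAreaRect((x[t][:,:2]*1000).astype(np.float32)),t.sum())
p,d,T,K,D=load('wrist0'); o=-T[:3,:3].T@T[:3,3]; print('cam',o)
from bench import ctrl
from scipy.spatial.transform import Rotation as R
s=ctrl.get_obs();q=s['eef_rot'];Rm=R.from_quat(np.r_[q[1:],q[0]]).as_matrix();print(Rm.round(3)); print('cam in tool',Rm.T@(o-s['eef_pos']), Rm.T@T[2,:3])
E
```

```text
[[ 0.51113655 -0.15593948  0.01      ]
 [ 0.5240912  -0.24774441  0.01      ]] 0.09271444383464997
hinge +y dir angle 98.03201000264896
side0 knob [ 0.55318025 -0.12546644  0.07919591] [ 0.54470371 -0.13637685  0.06917044] [ 0.56760445 -0.11462098  0.08560633]
leaf top ((587.5562744140625, -181.2211151123047), (74.620361328125, 90.5302734375), 5.0931267738342285)
rack 0.003 ((529.904541015625, 129.81015014648438), (240.360595703125, 238.33306884765625), 0.3585590124130249) 1033
rack 0.045 ((593.260986328125, 158.68170166015625), (142.4881591796875, 163.47857666015625), 16.832183837890625) 917
scene0 knob [ 0.55212213 -0.12972169  0.07693494] [ 0.54350368 -0.1399681   0.06281053] [ 0.56439463 -0.1161359   0.08303247]
leaf top ((588.5160522460938, -184.67222595214844), (72.6744155883789, 88.51667022705078), 5.719616413116455)
rack 0.003 ((531.9329223632812, 132.7752685546875), (239.1143341064453, 229.38687133789062), 88.45118713378906) 537
rack 0.045 ((592.0128173828125, 157.29443359375), (142.55929565429688, 165.1595458984375), 16.290828704833984) 821
cam [0.14264549 0.56114658 0.37236064]
[[ 0.362  0.932 -0.001]
 [ 0.932 -0.362 -0.001]
 [-0.001 -0.    -1.   ]]
cam in tool [-6.11645237e-05 -7.03286262e-02 -1.16734845e-01] [-8.30268128e-04  2.80554473e-01  9.59837746e-01]
```

```bash
python3 -m pendant '[[[-0.028,0.04,-0.005,0,0,0,-1],[-0.028,0.04,-0.005,0,0,0,-1],[-0.028,0.04,-0.005,0,0,0,-1],[-0.028,0.04,-0.005,0,0,0,-1],[-0.028,0.04,-0.005,0,0,0,-1],[-0.028,0.04,-0.005,0,0,0,-1],[-0.028,0.04,-0.005,0,0,0,-1],[-0.028,0.04,-0.005,0,0,0,-1],[-0.028,0.04,-0.005,0,0,0,-1],[-0.028,0.04,-0.005,0,0,0,-1]]]' && python3 -m pendant '[[[0,0,0,0,0,0.14,-1],[0,0,0,0,0,0.14,-1],[0,0,0,0,0,0.14,-1],[0,0,0,0,0,0.14,-1],[0,0,0,0,0,0.14,-1],[0,0,0,0,0,0.14,-1],[0,0,0,0,0,0.14,-1],[0,0,0,0,0,0.1,-1],[0,0,0,0,0,0,-1]]]'
python3 - <<'E'
from h import *
from bench import ctrl
snap('wrist','w1');print(ctrl.get_obs()['q'])
E
```

```text
time_s: 1.15
eef_pos: [0.4803, 0.1281, 0.3064]
eef_rot: [-0.0, 0.825, 0.565, 0.0]
wrist_force: [0.9, 1.2, -1.5]
opening: 1.002
time_s: 2.05
eef_pos: [0.4795, 0.13, 0.306]
eef_rot: [0.0, 0.998, 0.06, -0.0]
wrist_force: [0.3, -0.9, 0.1]
opening: 1.0
[ 2.54111161e-02 -3.71943941e-02  1.73768346e+00 -7.52034948e-06
  1.44154567e+00 -9.68498138e-02]
```

View pics/w1.png

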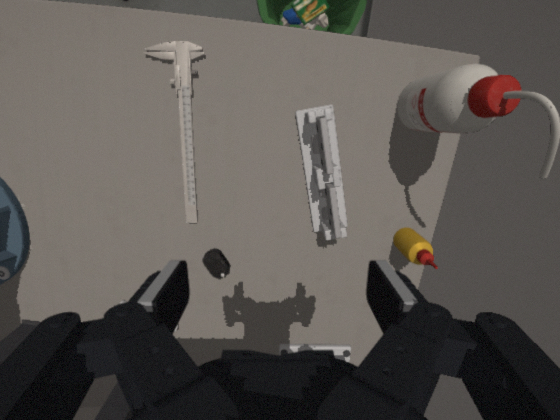

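The wrist view shows the rack at (322,172) with the two plates edge-on, the loupe at (216,262) and the oil bottle at (413,243). The fixture's edge is just visible at (320,350). I'll zoom in on the rack and move over the fixture.

```bash
python3 -m pendant '[[[0.006,0.05,0,0,0,0,-1],[0.006,0.05,0,0,0,0,-1],[0.006,0.05,0,0,0,0,-1],[0.006,0.03,0,0,0,0,-1],[0,0,0,0,0,0,-1],[0,0,0,0,0,0,-1]]]'
python3 - <<'E'
from h import *
snap('wrist','w2');crop('w1',270,90,370,250,4,'w1c')
E
```

```text
time_s: 2.7
eef_pos: [0.5246, -0.0451, 0.3059]
eef_rot: [-0.0, 0.998, 0.06, -0.0]
wrist_force: [-0.1, 0.2, -0.2]
opening: 0.999
```

View pics/w1c.png

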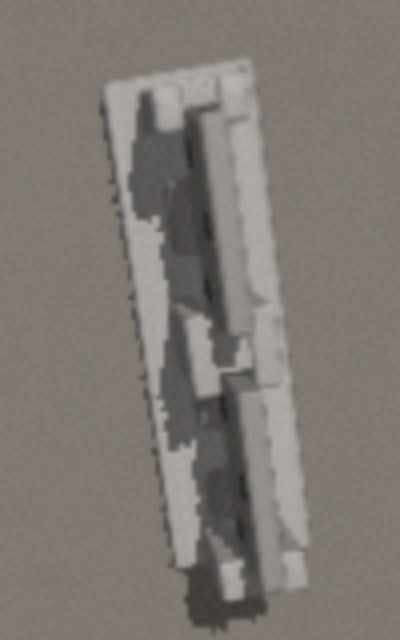

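View pics/w2.png

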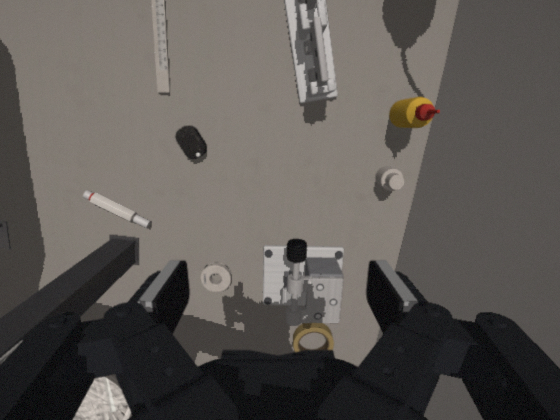

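The wrist view shows the knob at (296,247), the base plate with its top edge running (264,248)-(343,247), the ring gauge at (217,278) and the loupe at (192,142).

```bash
python3 - <<'E'
from h import *
crop('w2',240,220,370,350,5,'w2c')
C=cloud('w2');p=load('w2')[0]
x=C[225:350,240:370].reshape(-1,3);c=p[225:350,240:370].reshape(-1,3)
for name,m in [('plate',(abs(x[:,2]-.010)<.004)),('leaftop',(abs(x[:,2]-.074)<.004)&(x[:,0]>.56)),('knob',(c.max(1)<45)&(x[:,2]>.055)&(x[:,1]>-.16)&(x[:,2]<.1))]:
    print(name,m.sum(),cv2.minAreaRect((x[m][:,:2]*1000).astype(np.float32)),x[m].min(0),x[m].max(0))
E
```

```text
plate 2012 ((585.583251953125, -237.18536376953125), (120.2191162109375, 184.50819396972656), 5.5701165199279785) [ 0.51719196 -0.32838905  0.00608802] [ 0.64295922 -0.14009531  0.01399512]
leaftop 2028 ((593.55078125, -171.0845947265625), (69.73485565185547, 118.48413848876953), 1.4421554803848267) [ 0.56000737 -0.2311669   0.0700028 ] [ 0.62973562 -0.1125333   0.077994  ]
knob 394 ((558.434326171875, -125.42584991455078), (22.452939987182617, 23.808744430541992), 7.318181991577148) [ 0.54629191 -0.13770903  0.0605701 ] [ 0.57031834 -0.1125333   0.08374838]
```

View pics/w2c.png

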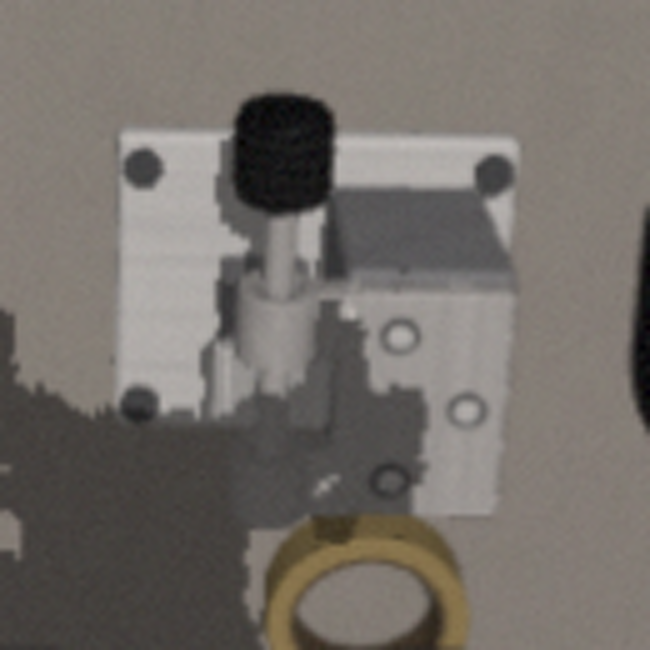

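```bash
python3 - <<'E'
from h import *
f=lambda L:[(240+x/5-.4,220+y/5-.4) for x,y in L]
P=plane('w2',f([(121,130),(518,137),(117,415)]),.01);print(P)
ang=lambda a,b:np.degrees(np.arctan2(*(b-a)[1::-1]))
print('x edge',ang(P[0],P[1]),np.linalg.norm(P[1]-P[0]),'y edge',ang(P[2],P[0])-90)
L=plane('w2',f([(515,293),(495,513)]),.074);print(L,'leaf edge',ang(L[1],L[0])-90,np.linalg.norm(L[1]-L[0]))
# axis silhouettes: horizontally symmetric -> centre of silhouettes at z~.07
K=plane('w2',f([(283,190),(281,240),(276.5,335),(283,110)]),.07);print(K, 'axis',ang(K[2],K[0])-90, ang(K[2],K[3])-90)
# knob ends: far end top edge at row ~95, near end ~212
E=plane('w2',f([(283,95),(282,213)]),.0735);print('ends',E)
from bench import ctrl; s=ctrl.get_obs(); print(s['eef_pos'],s['eef_rot'])
E
```

```text
[[ 0.51794992 -0.15034408  0.01      ]
 [ 0.63428677 -0.13857772  0.01      ]
 [ 0.52702269 -0.24617539  0.01      ]]
x edge 5.775280274304522 0.1169303625935929 y edge 5.408323486715503
[[ 0.62330046 -0.15608832  0.074     ]
 [ 0.63027939 -0.22248543  0.074     ]] leaf edge 6.000266126616452 0.06676287783908898
[[ 0.56043251 -0.13626549  0.07      ]
 [ 0.56186771 -0.1502412   0.07      ]
 [ 0.56450882 -0.17768718  0.07      ]
 [ 0.55740994 -0.11461344  0.07      ]] axis 5.620388979342678 6.421556398266105
ends [[ 0.55645845 -0.10928787  0.0735    ]
 [ 0.56062984 -0.14099539  0.0735    ]]
[ 0.52450405 -0.04425108  0.30598058] [-3.83614488e-04  9.98163663e-01  6.05724360e-02 -3.68129945e-04]
```

Knob centre ≈ (0.560, -0.128, 0.07), hinge yaw ≈ 5.8°. The plate edge plus 16 mm agrees with this, and the plate measures 117 mm against 120. Now approach.

```bash
python3 -m pendant '[[[0.0123,0.0436,0,0,0,0.02,-1],[0.0123,0.0436,0,0,0,0,-1],[0,0,0.046,0,0,0,-1],[0,0,0.046,0,0,0,-1],[0,0,0.046,0,0,0,-1],[0,0,0.046,0,0,0,-1],[0,0,0.03,0,0,0,-1],[0,0,0.016,0,0,0,-1],[0,0,0,0,0,0,-1]]]'
python3 - <<'E'
from h import *
snap('wrist','w3');snap('side','s3');crop('s3',260,160,420,290,4,'s3c')
E
```

```text
time_s: 3.65
eef_pos: [0.5575, -0.1268, 0.0743]
eef_rot: [-0.001, 0.999, 0.051, -0.002]
wrist_force: [-0.2, -0.3, -0.4]
opening: 0.998
```

View pics/w3.png

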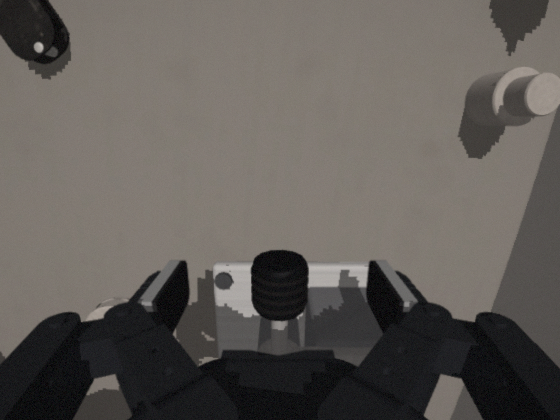

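View pics/s3c.png

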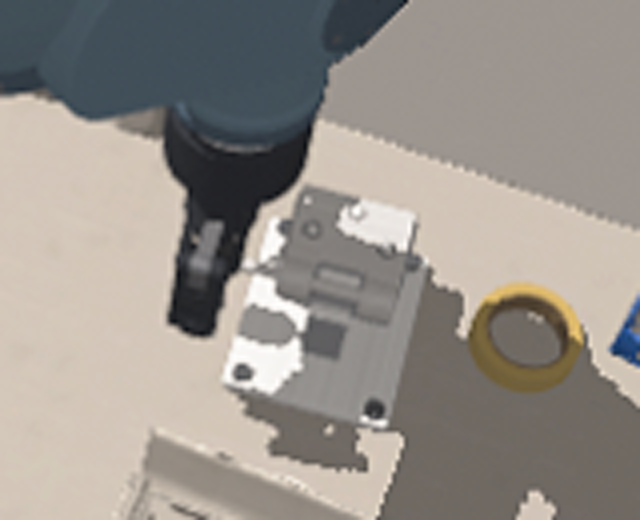

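The knob sits centred between the pads, at (279,285) against jaw centre column 277. Closing.

```bash
python3 -m pendant '[[[0,0,0,0,0,0,1],[0,0,0,0,0,0,1],[0,0,0,0,0,0,1],[0,0,0,0,0,0,1],[0,0,0,0,0,0,1],[0,0,0,0,0,0,1],[0,0,0,0,0,0,1],[0,0,0,0,0,0,1]]]'
python3 - <<'E'
from h import *
snap('wrist','w4')
E
```

```text
time_s: 4.55
eef_pos: [0.5586, -0.129, 0.0772]
eef_rot: [0.0, 0.999, 0.05, -0.0]
wrist_force: [-3.7, 0.1, 7.7]
opening: 0.27
```

View pics/w4.png

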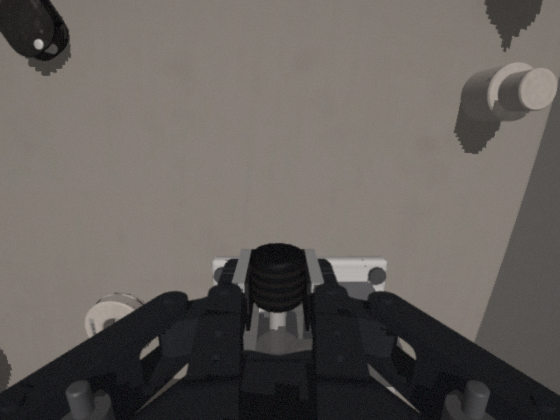

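```bash
python3 -m pendant '[[[0,-0.008,0,0,0,0,1],[0,-0.009,0,0,0,0,1],[0,-0.009,0,0,0,0,1],[0,-0.009,0,0,0,0,1],[0,-0.009,0,0,0,0,1],[0,-0.008,0,0,0,0,1],[0,-0.003,0,0,0,0,1],[0,0,0,0,0,0,1],[0,0,0,0,0,0,1]]]'
python3 - <<'E'
from h import *
snap('wrist','w5')
E
```

```text
time_s: 5.5
eef_pos: [0.5537, -0.079, 0.0773]
eef_rot: [0.004, 0.999, 0.05, 0.0]
wrist_force: [-4.5, -20.4, 1.4]
opening: 0.272
```

View pics/w5.png

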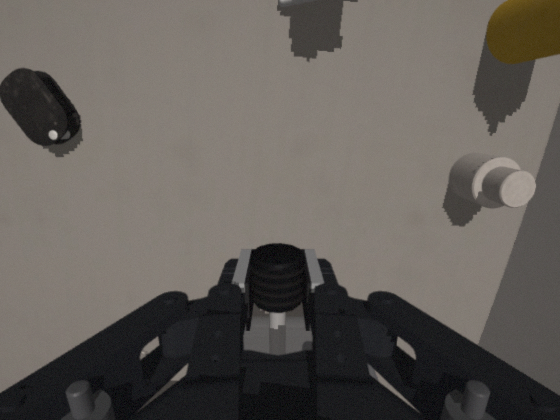

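It has moved 50 mm with 20 N resistance, so it may be near the stop. I'll pull a bit more.

```bash
python3 -m pendant '[[[0,-0.003,0,0,0,0,1],[0,-0.003,0,0,0,0,1],[0,0,0,0,0,0,1],[0,0,0,0,0,0,1]]]'
python3 - <<'E'
from h import *
from bench import ctrl
print(ctrl.get_obs()['eef_pos']);snap('side','s6');crop('s6',260,160,420,290,4,'s6c')
snap('scene','c6');crop('c6',260,200,400,320,5,'c6c')
E
```

```text
time_s: 5.95
eef_pos: [0.5538, -0.0786, 0.0775]
eef_rot: [0.008, 0.999, 0.05, 0.001]
wrist_force: [-4.4, -43.0, -6.6]
opening: 0.269
[ 0.55377158 -0.07862875  0.07746747]
```

View pics/s6c.png

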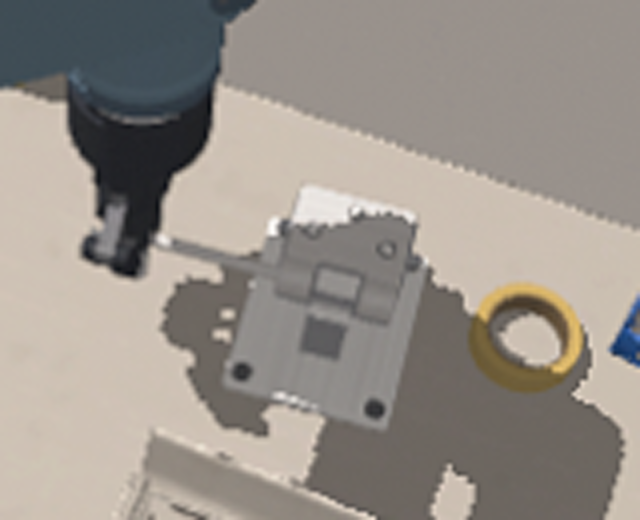

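View pics/c6c.png

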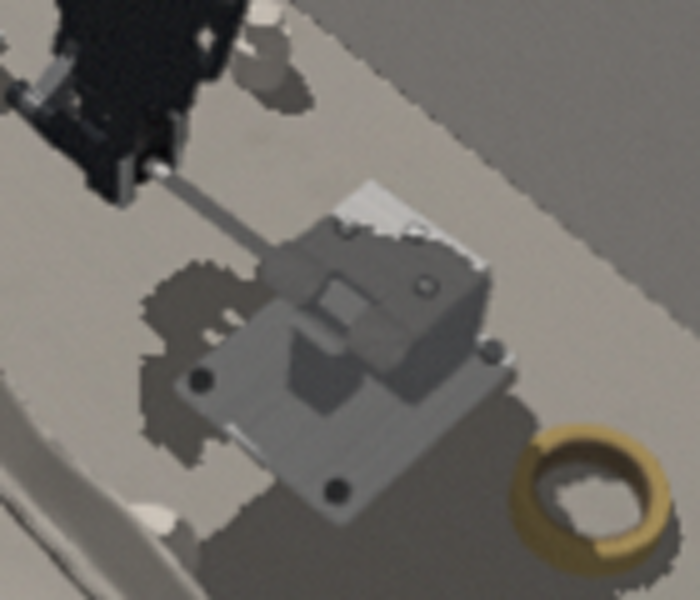

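The pull is at the stop: force has risen to 43 N with no further motion, and the gap between the knuckles looks empty. Relax the load, release and rise.

```bash
python3 -m pendant '[[[0,0.004,0,0,0,0,1],[0,0.003,0,0,0,0,1],[0,0,0,0,0,0,1],[0,0,0,0,0,0,-1],[0,0,0,0,0,0,-1],[0,0,0,0,0,0,-1],[0,0,0,0,0,0,-1],[0,0,0,0,0,0,-1],[0,0,0,0,0,0,-1]]]'
```

```text
time_s: 6.95
eef_pos: [0.5535, -0.0747, 0.0763]
eef_rot: [-0.0, 0.999, 0.05, -0.0]
wrist_force: [0.1, 0.8, 0.1]
opening: 1.001
```

```bash
python3 -m pendant '[[[0,0,-0.01,0,0,0,-1],[0,0,-0.04,0,0,0,-1],[0,0,-0.045,0,0,0,-1],[0,-0.02,-0.045,0,0,0,-1],[0,-0.03,-0.045,0,0,0,-1],[0,0,0,0,0,0,-1],[0,0,0,0,0,0,-1]]]'
python3 - <<'E'
from h import *
from bench import ctrl
s=ctrl.get_obs();print(s['eef_pos'],s['eef_rot']);snap('wrist','w7')
crop('w7',200,180,380,320,4,'w7c')
E
```

```text
time_s: 7.65
eef_pos: [0.5493, -0.0271, 0.2599]
eef_rot: [0.001, 0.999, 0.051, 0.002]
wrist_force: [0.5, -0.0, -0.1]
opening: 1.0
[ 0.54930482 -0.02708942  0.25990156] [6.52944265e-04 9.98711892e-01 5.07047274e-02 1.77780776e-03]
```

View pics/w7.png

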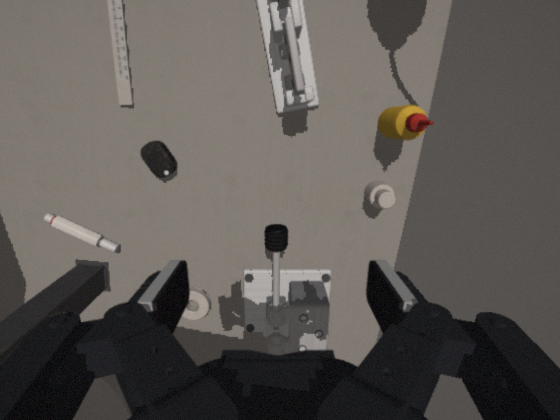

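The knob is now at (276,238), well clear of the plate edge at row 270. I'll measure its travel, and also look at the rack from above.

```bash
python3 - <<'E'
from h import *
p=load('w7')[0]; m=(p[215:262,255:298].max(2)<45).astype(np.uint8)
ys,xs=np.nonzero(m);print(xs.min()+255,xs.max()+255,ys.min()+215,ys.max()+215)
c=((xs.min()+xs.max())/2+255,(ys.min()+ys.max())/2+215)
# plate corners top
K=plane('w7',[c,(276.5,320)],.07);E=plane('w7',[(243.5,270.5),(331,270.5),(276,270.5)],.01);print(K,E,np.linalg.norm(E[1]-E[0]))
u=np.array([-.101,.995]);print('travel',(K[0]-E[2])[:2]@u-.016)
crop('w7',230,215,345,345,5,'w7c')
E
```

```text
265 287 225 251
[[ 0.55441205 -0.07733539  0.07      ]
 [ 0.56549312 -0.18114037  0.07      ]] [[ 0.51813466 -0.15182486  0.01      ]
 [ 0.63499125 -0.14018336  0.01      ]
 [ 0.56147287 -0.14743131  0.01      ]] 0.11743503637904452
travel 0.05445858286973207
```

View pics/w7c.png

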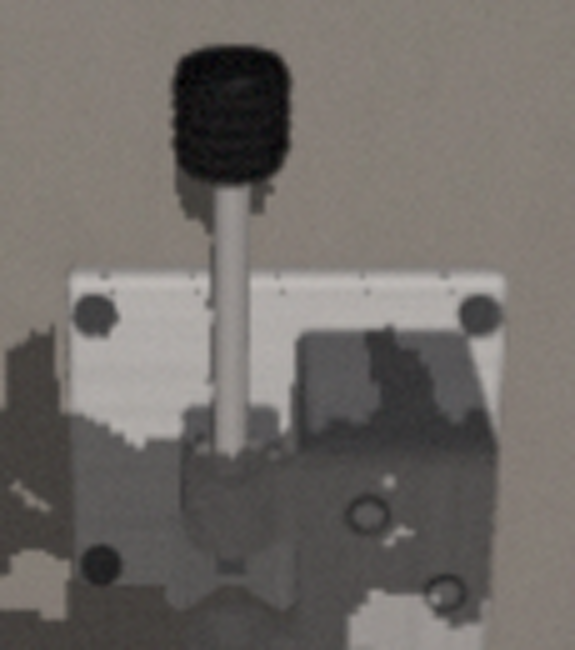

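Measured travel is 54.5 mm, so the pin is fully out. jamb_hole ≈ (0.566, -0.197). Now to see which bay holds the single-knuckle leaf.

```bash
python3 - <<'E'
from h import *
crop('side0',168,180,250,222,9,'r1'); 
crop('scene0',190,160,265,220,10,'r2')
E
```

```text
(no output)
```

View pics/r1.png

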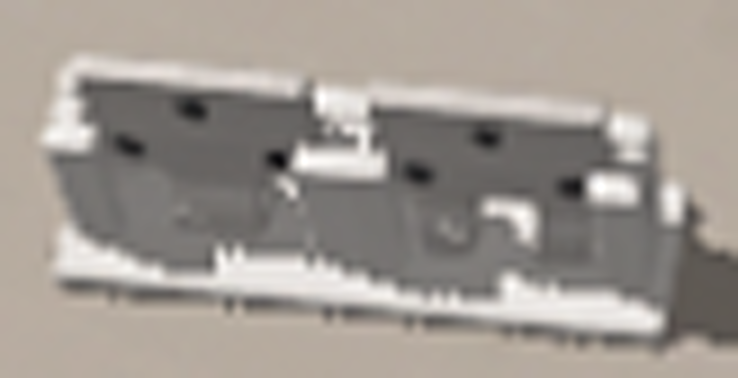

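View pics/r2.png

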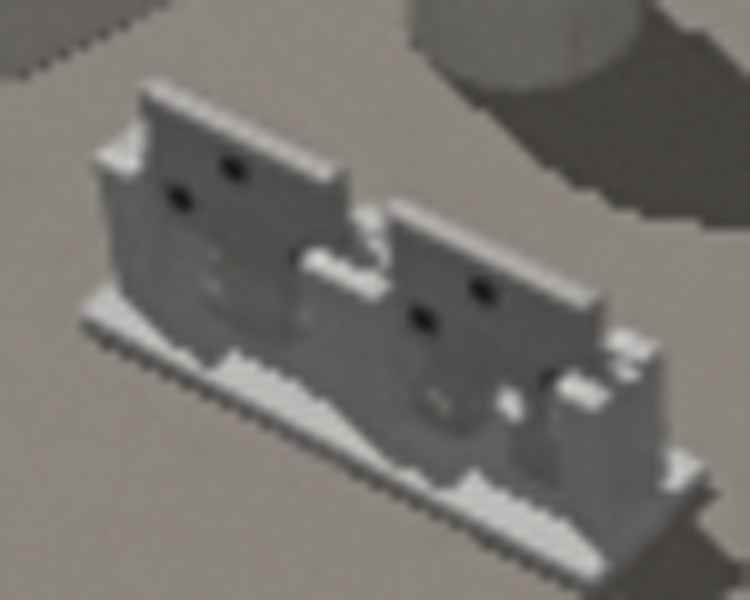

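In the side crop, the left bay (larger y) shows one central feature about 85 px wide, which matches a 24 mm knuckle. The right bay shows two features about 50 px wide at 420-475 and 540-595, matching 14 mm knuckles with an 18 mm gap. I'll check this with enhanced contrast.

```bash
python3 - <<'E'
from h import *
im=load('side0')[0][184:218,168:250,1].astype(float); im=np.clip((im-60)/(150-60),0,1)*255
cv2.imwrite('pics/r1e.png',cv2.resize(im.astype(np.uint8),None,fx=9,fy=9,interpolation=cv2.INTER_CUBIC))
crop('w7',250,0,330,120,5,'w7r')
C=cloud('w1');x=C.reshape(-1,3);m=(abs(x[:,2]-.079)<.006)&(abs(x[:,0]-.53)<.1)&(abs(x[:,1]-.13)<.12)
for s in (1,-1):
    pass
P=x[m][:,:2]*1000
lab=cv2.kmeans(P.astype(np.float32),2,None,(3,50,.1),5,cv2.KMEANS_PP_CENTERS)[1].ravel()
for k in (0,1): print(cv2.minAreaRect(P[lab==k].astype(np.float32)),(lab==k).sum())
f=lambda L:[(270+a/4-.4,90+b/4-.4) for a,b in L]
# top plate corners in w1c
A=plane('w1',f([(198,108),(212,104),(230,335),(250,331),(228,376),(255,374),(262,592),(281,588)]),.079);print(A)
B=plane('w1',f([(106,85),(252,60),(178,568),(307,587)]),.006);print(B)
E
```

```text
((580.660888671875, 199.3568115234375), (119.31794738769531, 64.08004760742188), 20.136964797973633) 516
((553.0693359375, 104.28465270996094), (8.150696754455566, 63.719879150390625), 17.024749755859375) 339
[[0.51614856 0.21137994 0.079     ]
 [0.5197701  0.21288505 0.079     ]
 [0.53490172 0.15094375 0.079     ]
 [0.54039298 0.15277317 0.079     ]
 [0.5362765  0.13912127 0.079     ]
 [0.54392376 0.14064202 0.079     ]
 [0.55753393 0.07456425 0.079     ]
 [0.56305521 0.07652848 0.079     ]]
[[0.49445863 0.21724182 0.006     ]
 [0.54078588 0.23087621 0.006     ]
 [0.54351761 0.05351235 0.006     ]
 [0.59190265 0.05178314 0.006     ]]
```

View pics/r1e.png

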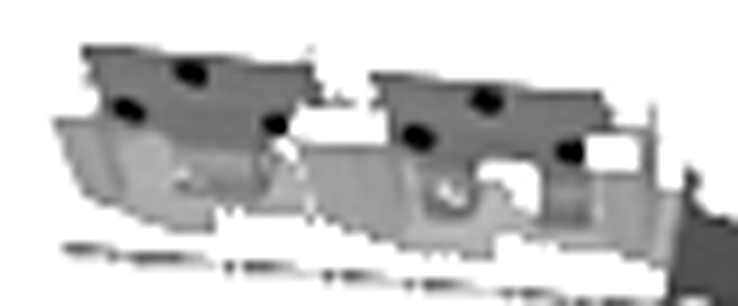

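View pics/w7r.png

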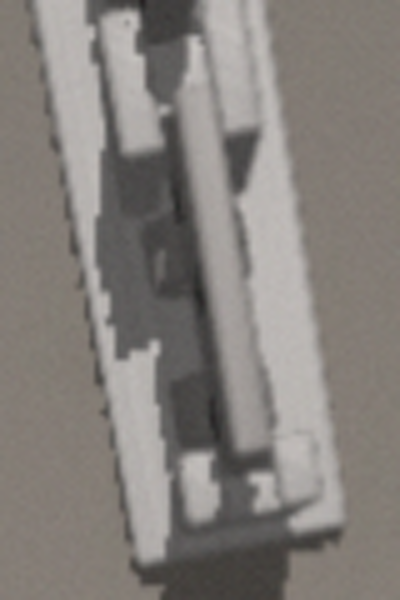

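This confirms it: the near bay (smaller y) has two knuckle bumps either side of a gap, so the single-knuckle leaf is in the far bay at about (0.529, 0.180) with yaw ≈ 17°. Next, check the clearance to the big bottle.

```bash
python3 - <<'E'
from h import *
for n in ['side0','scene0','w1']:
    x=cloud(n).reshape(-1,3); m=(x[:,0]>.57)&(x[:,0]<.75)&(x[:,1]>.13)&(x[:,1]<.35)&(x[:,2]>.03)
    for a,b in [(.03,.1),(.1,.16),(.16,.3)]:
        t=m&(x[:,2]>a)&(x[:,2]<b)
        if t.sum(): print(n,a,x[t].min(0).round(3),x[t].max(0).round(3),np.median(x[t],0).round(3))
E
```

```text
side0 0.03 [0.622 0.13  0.03 ] [0.745 0.35  0.1  ] [0.74  0.225 0.069]
side0 0.1 [0.624 0.13  0.1  ] [0.745 0.35  0.16 ] [0.739 0.234 0.129]
side0 0.16 [0.643 0.13  0.16 ] [0.745 0.35  0.3  ] [0.74  0.235 0.232]
scene0 0.03 [0.62 0.13 0.03] [0.742 0.349 0.1  ] [0.738 0.22  0.068]
scene0 0.1 [0.623 0.13  0.1  ] [0.743 0.35  0.16 ] [0.738 0.231 0.127]
scene0 0.16 [0.651 0.13  0.16 ] [0.743 0.35  0.3  ] [0.739 0.23  0.232]
w1 0.03 [0.624 0.13  0.03 ] [0.744 0.35  0.1  ] [0.741 0.238 0.072]
w1 0.1 [0.625 0.13  0.1  ] [0.743 0.317 0.16 ] [0.739 0.23  0.124]
w1 0.16 [0.651 0.13  0.16 ] [0.743 0.254 0.206] [0.675 0.221 0.189]
```

```bash
python3 -m pendant '[[[0,-0.0416,0.01,0,0,0,-1],[0,-0.0416,0.01,0,0,0,-1],[0,-0.0416,0.01,0,0,0,-1],[0,-0.0416,0.01,0,0,0,-1],[0,-0.0416,0.01,0,0,0,-1],[0,0,0.02,0,0,-0.096,-1],[0,0,0.02,0,0,-0.096,-1],[0,0,0,0,0,0,-1],[0,0,0,0,0,0,-1]]]'
python3 - <<'E'
from h import *
from bench import ctrl
s=ctrl.get_obs();print(s['eef_pos'],s['eef_rot']);snap('wrist','w8')
E
```

```text
time_s: 8.6
eef_pos: [0.5272, 0.1788, 0.1666]
eef_rot: [-0.0, 0.99, 0.144, -0.002]
wrist_force: [-0.0, -0.2, -0.2]
opening: 1.002
[0.52715436 0.17877247 0.16658   ] [-9.27826704e-06  9.89601991e-01  1.43822718e-01 -1.71032593e-03]
```

View pics/w8.png

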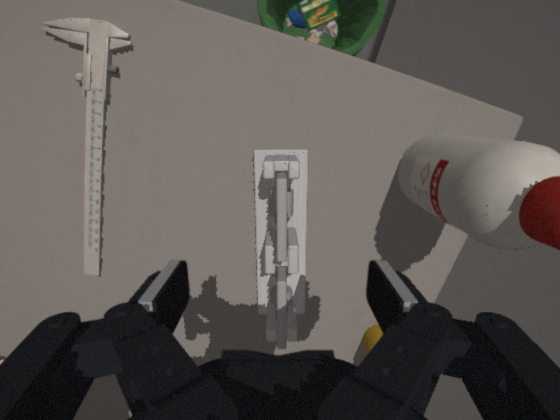

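The picture shows the single-knuckle leaf's top edge running from (282,168) to (282,262), parallel to the tool's y axis, with the rack's end edge at (255-307,150).

```bash
python3 - <<'E'
from h import *
crop('w8',245,140,320,350,3,'w8c')
x=cloud('w8')[155:350,262:302].reshape(-1,3);
m=(abs(x[:,2]-.079)<.007)
P=x[m][:,:2]*1000;L=cv2.kmeans(P.astype(np.float32),2,None,(3,50,.1),5,cv2.KMEANS_PP_CENTERS)[1].ravel()
for k in (0,1): print(cv2.minAreaRect(P[L==k].astype(np.float32)),(L==k).sum())
print(plane('w8',[(282,168),(282,262)],.079),plane('w8',[(255,150.5),(307,151.5),(257.5,304)],.006))
E
```

```text
((553.0687866210938, 104.19758605957031), (7.516244411468506, 64.35095977783203), 16.92825698852539) 692
((529.556396484375, 181.12913513183594), (7.534212112426758, 63.34818649291992), 16.711271286010742) 915
[[0.51888623 0.21867344 0.079     ]
 [0.53901497 0.15205844 0.079     ]] [[0.49484397 0.21690951 0.006     ]
 [0.54009767 0.22946526 0.006     ]
 [0.53947878 0.06434552 0.006     ]]
```

View pics/w8c.png

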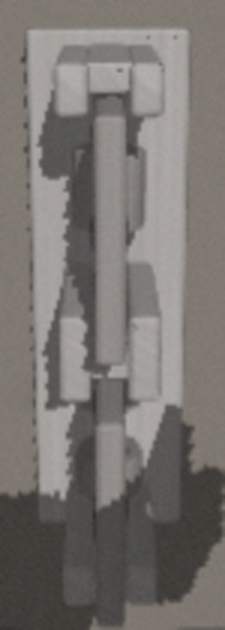

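Leaf centre is (0.5296, 0.1811), yaw 16.8°. It measures 63×7.5 mm and is 80.5 mm from the other leaf, as it should be. Descend and grip.

```bash
python3 -m pendant '[[[0.003,-0.0015,0.03,0,0,-0.005,-1],[0,0,0.03,0,0,0,-1],[0,0,0.025,0,0,0,-1],[0,0,0.0185,0,0,0,-1],[0,0,0,0,0,0,-1]]]'
python3 - <<'E'
from h import *
snap('wrist','w9');snap('side','s9');crop('s9',150,140,300,260,5,'s9c')
E
```

```text
time_s: 9.15
eef_pos: [0.5291, 0.181, 0.0627]
eef_rot: [-0.0, 0.989, 0.147, -0.002]
wrist_force: [-1.1, 0.3, 0.6]
opening: 0.998
```

View pics/w9.png

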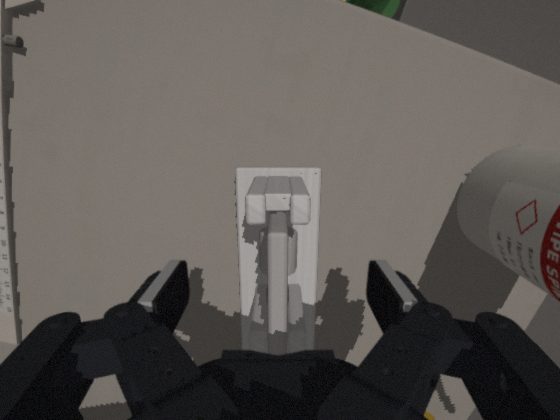

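View pics/s9c.png

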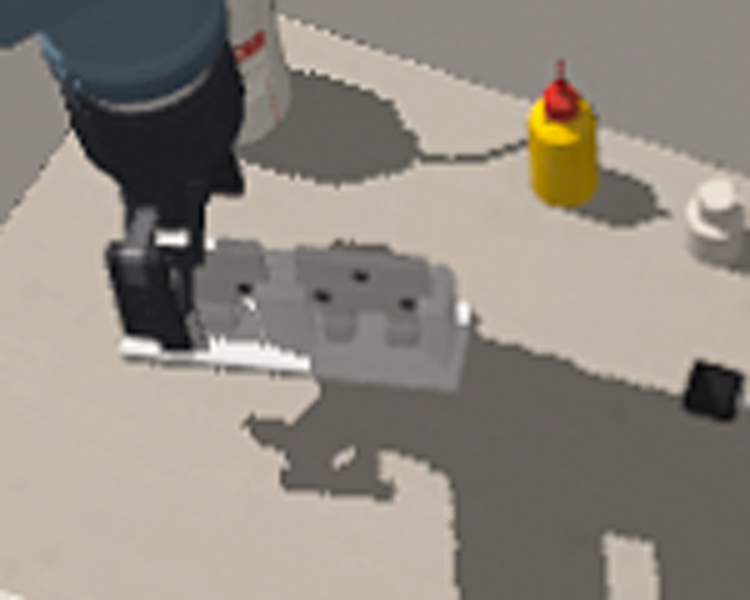

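The plate lies at column 278, midway between the pads. The side view now plainly shows two knuckles on the leaf that stays. Closing.

```bash
python3 -m pendant '[[[0,0,0,0,0,0,1],[0,0,0,0,0,0,1],[0,0,0,0,0,0,1],[0,0,0,0,0,0,1],[0,0,0,0,0,0,1],[0,0,0,0,0,0,1],[0,0,0,0,0,0,1],[0,0,0,0,0,0,1],[0,0,0,0,0,0,1],[0,0,0,0,0,0,1]]]'; python3 -m pendant '[[[0,0,-0.01,0,0,0,1],[0,0,-0.02,0,0,0,1],[0,0,0,0,0,0,1]]]'
```

```text
time_s: 10.25
eef_pos: [0.5301, 0.1817, 0.0646]
eef_rot: [0.0, 0.989, 0.148, -0.0]
wrist_force: [-4.4, -0.3, 5.8]
opening: 0.083
time_s: 10.55
eef_pos: [0.5325, 0.1821, 0.097]
eef_rot: [0.0, 0.989, 0.148, 0.003]
wrist_force: [0.6, -0.3, -1.1]
opening: 0.086
```

The leaf is gripped (opening 7 mm) and coming up: hole ≈ 45.6 mm below the TCP. Lift the rest of the way and turn to the hinge yaw.

```bash
python3 -m pendant '[[[0,0,-0.03,0,0,0,1],[0,0,-0.04,0,0,0,1],[0,0,-0.02,0,0,0.096,1],[0,0,0,0,0,0.096,1],[0,0,0,0,0,0,1],[0,0,0,0,0,0,1]]]'
python3 - <<'E'
from h import *
from bench import ctrl
s=ctrl.get_obs();print(s['eef_pos'],s['eef_rot']);snap('wrist','w10')
E
```

```text
time_s: 11.15
eef_pos: [0.5298, 0.1817, 0.1834]
eef_rot: [0.0, 0.999, 0.054, -0.001]
wrist_force: [-0.4, -0.2, -0.4]
opening: 0.085
[0.52978997 0.18170793 0.18342755] [ 3.50963791e-05  9.98553192e-01  5.37683581e-02 -6.95979635e-04]
```

View pics/w10.png

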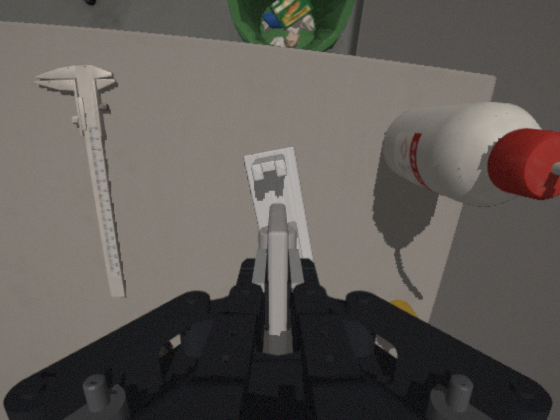

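The leaf hangs upright in the fingers (top edge at column 278, rows 205-350), and the bay below it is empty. Carry it to above the fixture.

```bash
python3 -m pendant '[[[-0.0005,0.03,0,0,0,0,1],[-0.0005,0.043,0,0,0,0,1],[-0.0005,0.044,0,0,0,0,1],[-0.0005,0.044,0,0,0,0,1],[-0.0005,0.044,0,0,0,0,1],[-0.0005,0.044,0,0,0,0,1],[-0.0005,0.044,0,0,0,0,1],[-0.0005,0.044,0,0,0,0,1],[-0.0005,0.0285,0,0,0,0,1],[-0.0004,0.015,0,0,0,0.008,1]]]';python3 -m pendant '[[[0,0,0,0,0,0,1],[0,0,0,0,0,0,1]]]'
python3 - <<'E'
from h import *
from bench import ctrl
s=ctrl.get_obs();print(s['eef_pos'],s['eef_rot']);
for c,n in [('wrist','w11'),('side','s11'),('scene','c11')]: snap(c,n)
crop('s11',250,100,420,280,4,'s11c')
crop('c11',250,130,400,330,4,'c11c')
E
```

```text
time_s: 12.2
eef_pos: [0.5649, -0.1997, 0.1833]
eef_rot: [-0.0, 0.999, 0.048, -0.001]
wrist_force: [1.2, 0.7, -1.3]
opening: 0.085
time_s: 12.4
eef_pos: [0.565, -0.196, 0.1836]
eef_rot: [-0.001, 0.999, 0.049, -0.001]
wrist_force: [-0.8, 0.5, -1.8]
opening: 0.088
[ 0.56498739 -0.196018    0.18361458] [-7.64075483e-04  9.98809926e-01  4.87624971e-02 -6.04961150e-04]
```

View pics/w11.png

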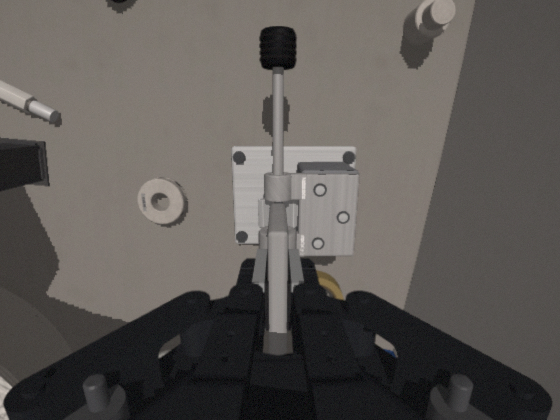

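View pics/s11.png

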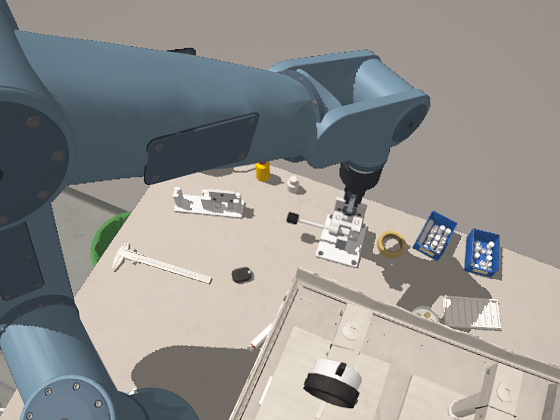

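View pics/c11.png

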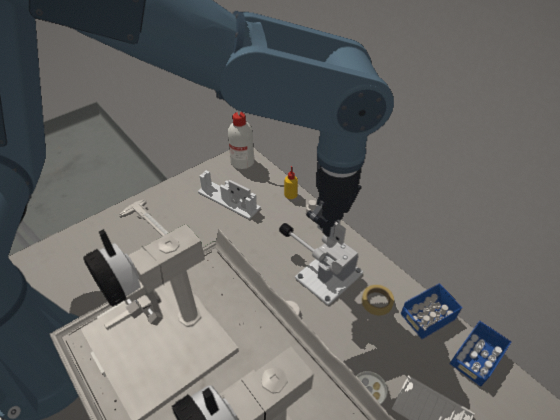

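The wrist view shows the fixture clearly: base plate top edge at row 147 (columns 233-355), the pin along column 278, +y knuckle at (278,187), flat leaf (299-357, 170-254). The held leaf's top edge is at column 278. The arm is well above the furniture. I'll refine the offsets.

```bash
python3 - <<'E'
from h import *
crop('w11',220,130,370,265,5,'w11c'); crop('s11',310,150,390,280,5,'s11c')
E
```

```text
(no output)
```

View pics/w11c.png

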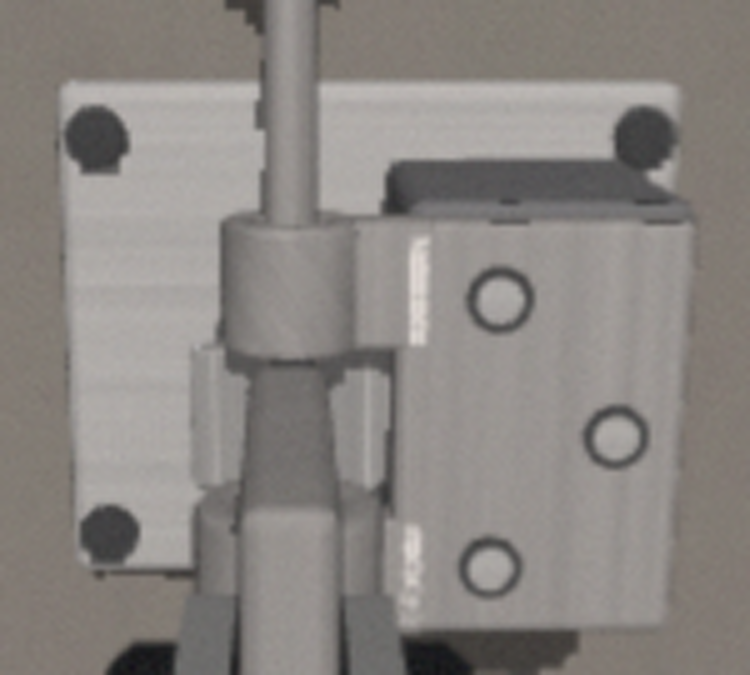

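View pics/s11c.png

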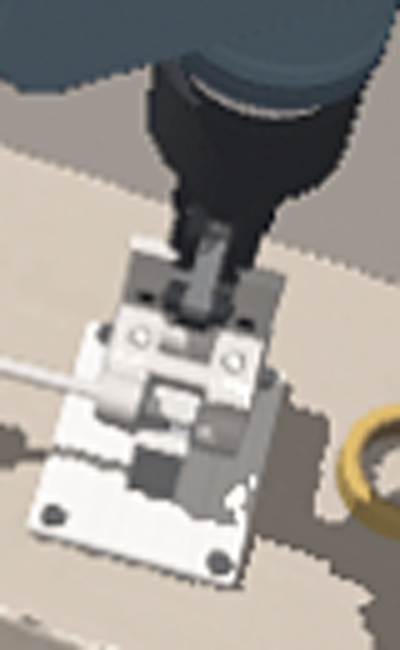

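```bash
python3 - <<'E'
from h import *
f=lambda L:[(220+x/5-.4,130+y/5-.4) for x,y in L]
yaw=np.radians(5.7);X=np.array([np.cos(yaw),np.sin(yaw)]);Y=np.array([-X[1],X[0]])
T=np.array([.5650,-.1960]); J=np.array([.5657,-.197])
def q(n,L,z):
    P=plane('w11',f(L),z)[:,:2]; print(n,P.round(4).tolist(),'in J frame mm',np.c_[(P-J)@X,(P-J)@Y].round(4)*1000)
q('flat leaf +y -y edges',[(540,221),(530,629)],.074)
q('flat leaf corners',[(690,222),(665,627)],.074)
q('pin axis',[(291,60),(290,200)],.07)
q('knuckle mid',[(288.5,285)],.07)
q('knuckle inner top / outer top',[(287,357),(288,224)],.081)
q('plate corners',[(62,83),(680,85),(78,570)],.01)
q('held top front edge',[(243,508),(340,508)],.198)
q('held knuckle sil',[(195,520),(382,520)],.138)
P=plane('w11',f([(690,222),(665,627),(62,83),(680,85),(78,570)]),.074)
P2=plane('w11',f([(62,83),(680,85),(78,570)]),.01)
a=lambda d:np.degrees(np.arctan2(d[1],d[0]))
print('yaws',a(P[0]-P[1])-90,a(P2[1]-P2[0]),a(P2[0]-P2[2])-90)
from bench import ctrl;s=ctrl.get_obs();print(s['eef_pos'],2*np.degrees(np.arctan2(s['eef_rot'][2],s['eef_rot'][1])))
E
```

```text
flat leaf +y -y edges [[0.6, -0.1591], [0.608, -0.2255]] in J frame mm [[ 37.9  34.3]
 [ 39.3 -32.6]]
flat leaf corners [[0.6226, -0.157], [0.6299, -0.2231]] in J frame mm [[ 60.6  34.2]
 [ 61.3 -32.3]]
pin axis [[0.5604, -0.1394], [0.5623, -0.1603]] in J frame mm [[ 0.4 57.8]
 [ 0.3 36.9]]
knuckle mid [[0.5634, -0.1735]] in J frame mm [[ 0.  23.7]]
knuckle inner top / outer top [[0.564, -0.1821], [0.5622, -0.1622]] in J frame mm [[-0.2 15. ]
 [-0.  35. ]]
plate corners [[0.5182, -0.1514], [0.6343, -0.1402], [0.5271, -0.2497]] in J frame mm [[-42.7  50.1]
 [ 73.9  49.7]
 [-43.6 -48.6]]
held top front edge [[0.5592, -0.1636], [0.5661, -0.1629]] in J frame mm [[-3.1 33.9]
 [ 3.8 33.9]]
held knuckle sil [[0.5541, -0.1876], [0.5753, -0.1855]] in J frame mm [[-10.6  10.5]
 [ 10.7  10.4]]
yaws 6.348747888592769 5.4992416930270736 5.181046686408834
[ 0.56534952 -0.19541858  0.18421421] 5.679952326168662
```

Jamb ≈ (0.5656, -0.1962). The flat leaf, knuckle and plate edges agree within 0.3 mm, and the held leaf sits about 1 mm too far along +y. Correct that and go down to just above the knuckles.

```bash
python3 -m pendant '[[[0,0.001,0.012,0,0,0,1],[0,0,0.018,0,0,0,1],[0,0,0.012,0,0,0,1],[0,0,0,0,0,0,1],[0,0,0,0,0,0,1],[0,0,0,0,0,0,1]]]'
python3 - <<'E'
from h import *
from bench import ctrl
s=ctrl.get_obs();print(s['eef_pos'],s['eef_rot'])
for c,n in [('wrist','w12'),('side','s12'),('scene','c12')]: snap(c,n)
crop('w12',220,100,370,265,4,'w12c')
crop('s12',310,170,390,270,6,'s12c')
crop('c12',290,210,370,310,6,'c12c')
E
```

```text
time_s: 13.15
eef_pos: [0.566, -0.1984, 0.1432]
eef_rot: [0.0, 0.999, 0.049, 0.001]
wrist_force: [-0.4, -0.1, -1.5]
opening: 0.089
[ 0.56600833 -0.19836874  0.14315383] [3.78436168e-04 9.98820233e-01 4.85559028e-02 5.68211775e-04]
```

View pics/w12c.png

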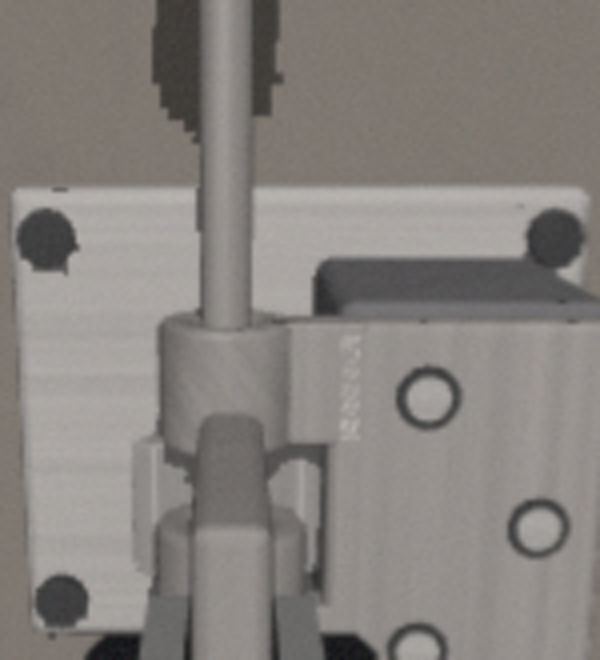

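View pics/s12c.png

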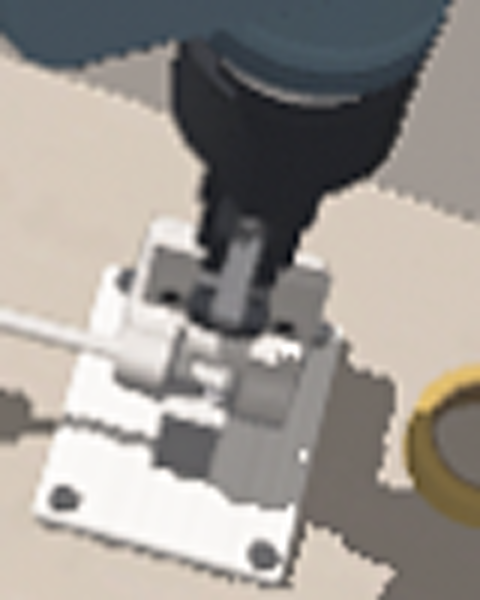

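View pics/c12c.png

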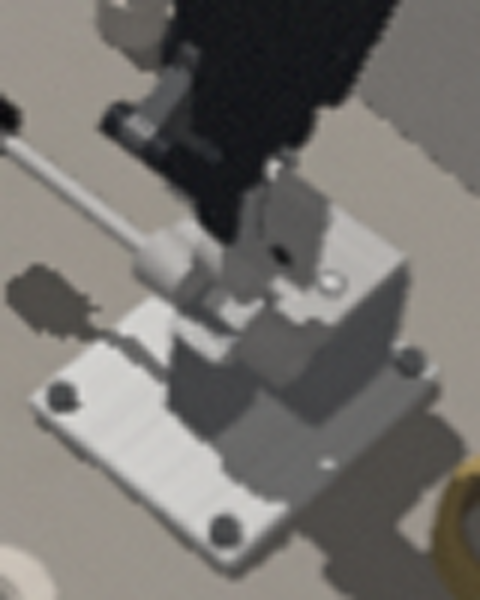

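The leaf is just above the knuckles, but the TCP settled at y = -0.1984. Re-measuring the alignment from this picture.

```bash
python3 - <<'E'
from h import *
f=lambda L:[(220+x/4-.4,100+y/4-.4) for x,y in L]
yaw=np.radians(5.7);X=np.array([np.cos(yaw),np.sin(yaw)]);Y=np.array([-X[1],X[0]])
J=np.array([.5656,-.1962])
def q(n,L,z):
    P=plane('w12',f(L),z)[:,:2]; print(n,'in J frame mm',(np.c_[(P-J)@X,(P-J)@Y]*1000).round(1).tolist())
q('flat leaf +y edge (34)',[(450,322)],.074)
q('pin axis',[(228,150),(228,310)],.07)
q('knuckle sides',[(160,390),(290,390)],.07)
q('plate corners (y 50)',[(12,188),(590,188),(36,628)],.01)
q('held top front edge (32)',[(192,527),(272,527)],.1576)
q('held bottom plate front (32) ',[(203,417),(262,417)],.1136)
q('held knuckle top front (12)',[(163,520),(303,520)],.0976+.005)
q('held knuckle sides',[(157,560),(306,560)],.0976)
T=np.array([.5660,-.1984]);print('TCP',(T-J)@X*1000,(T-J)@Y*1000)
E
```

```text
flat leaf +y edge (34) in J frame mm [[35.1, 33.6]]
pin axis in J frame mm [[0.6, 59.5], [0.6, 34.8]]
knuckle sides in J frame mm [[-10.4, 21.8], [10.5, 21.8]]
plate corners (y 50) in J frame mm [[-43.2, 49.3], [74.2, 49.2], [-42.9, -48.0]]
held top front edge (32) in J frame mm [[-2.6, 30.7], [4.6, 30.7]]
held bottom plate front (32)  in J frame mm [[-2.5, 29.1], [4.8, 29.1]]
held knuckle top front (12) in J frame mm [[-8.4, 11.4], [10.9, 11.4]]
held knuckle sides in J frame mm [[-9.7, 3.5], [11.7, 3.5]]
TCP 0.17951877854844286 -2.228850153812129
```

```bash
python3 -m pendant '[[[-0.0005,-0.0015,0,0,0,0,1],[0,0,0.004,0,0,0,1],[0,0,0.004,0,0,0,1],[0,0,0.004,0,0,0,1],[0,0,0.003,0,0,0,1],[0,0,0,0,0,0,1],[0,0,0,0,0,0,1],[0,0,0,0,0,0,1]]]'
python3 - <<'E'
from h import *
from bench import ctrl
s=ctrl.get_obs();print(s['eef_pos'],s['eef_rot'],s['wrist_force'])
snap('wrist','w13');crop('w13',220,70,370,265,4,'w13c')
snap('side','s13');crop('s13',310,170,390,270,6,'s13c')
E
```

```text
time_s: 14.1
eef_pos: [0.565, -0.1968, 0.1276]
eef_rot: [0.0, 0.999, 0.048, 0.0]
wrist_force: [-0.5, -0.5, -1.4]
opening: 0.083
[ 0.56496547 -0.19678331  0.12755608] [9.31297629e-05 9.98823398e-01 4.84953138e-02 1.22155618e-04] [-0.50597257 -0.52594388 -1.41917553]
```

View pics/w13c.png

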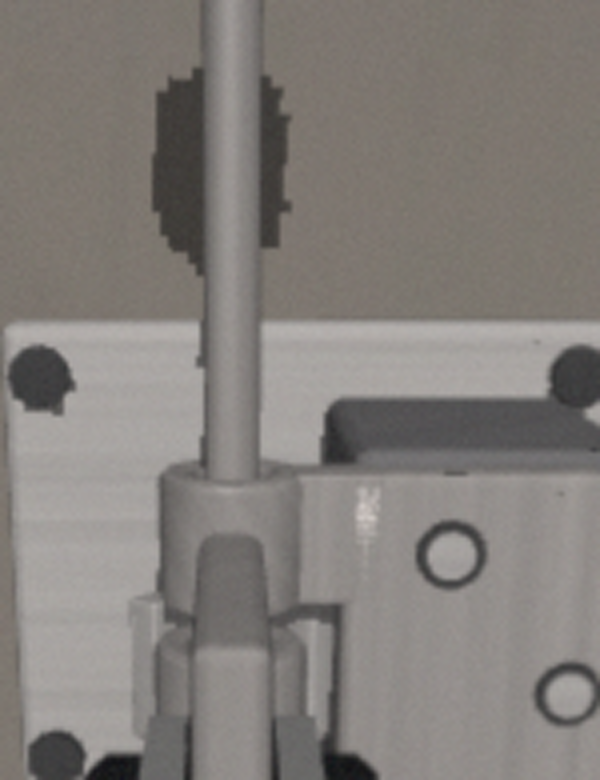

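View pics/s13c.png

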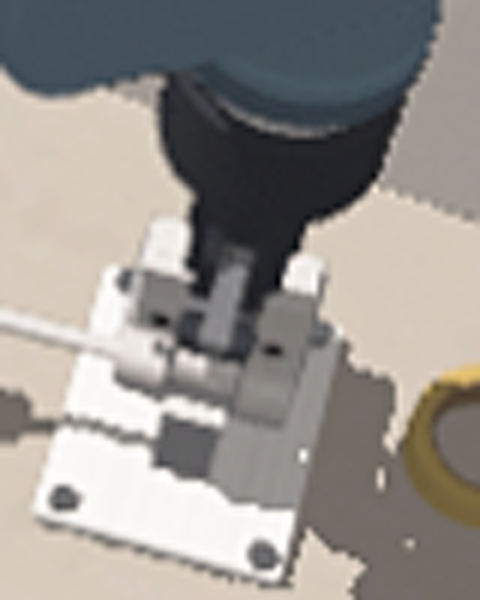

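The knuckle is in the gap with no contact force and the columns are aligned (231 against pin 232). Down gently, watching the force.

```bash
python3 -m pendant '[[[0,0,0.002,0,0,0,1],[0,0,0.002,0,0,0,1],[0,0,0.002,0,0,0,1],[0,0,0.002,0,0,0,1],[0,0,0.001,0,0,0,1],[0,0,0,0,0,0,1],[0,0,0,0,0,0,1],[0,0,0,0,0,0,1]]]'
```

```text
time_s: 15.0
eef_pos: [0.5649, -0.1967, 0.1185]
eef_rot: [0.0, 0.999, 0.048, 0.0]
wrist_force: [-1.0, 0.6, -1.0]
opening: 0.084
```

```bash
python3 -m pendant '[[[0,0,0.001,0,0,0,1],[0,0,0.001,0,0,0,1],[0,0,0.001,0,0,0,1],[0,0,0,0,0,0,1],[0,0,0,0,0,0,1]]]'
```

```text
time_s: 15.5
eef_pos: [0.5652, -0.1968, 0.1156]
eef_rot: [0.0, 0.999, 0.048, 0.0]
wrist_force: [1.0, 0.2, -0.2]
opening: 0.084
```

```bash
python3 -m pendant '[[[0,0,0.001,0,0,0,1],[0,0,0,0,0,0,1],[0,0,0,0,0,0,1]]]'; python3 -m pendant '[[[0,0,0.001,0,0,0,1],[0,0,0,0,0,0,1],[0,0,0,0,0,0,1]]]'
```

```text
time_s: 15.8
eef_pos: [0.5654, -0.1968, 0.1155]
eef_rot: [0.0, 0.999, 0.049, 0.001]
wrist_force: [-0.2, 1.8, 6.0]
opening: 0.087
time_s: 16.1
eef_pos: [0.5654, -0.1969, 0.1154]
eef_rot: [0.0, 0.999, 0.049, 0.001]
wrist_force: [-3.2, 2.6, 11.9]
opening: 0.084
```

The leaf is seated: the TCP stopped at 0.1154, as predicted for the hole at 70 mm, with the upward force rising to 12 N. I'll ease off slightly and verify.

```bash
python3 -m pendant '[[[0,0,-0.0007,0,0,0,1],[0,0,0,0,0,0,1],[0,0,0,0,0,0,1],[0,0,0,0,0,0,1],[0,0,0,0,0,0,1]]]'
python3 - <<'E'
from h import *
from bench import ctrl
for c,n in [('wrist','w14'),('side','s14'),('scene','c14')]: snap(c,n)
s=ctrl.get_obs();print(s['eef_pos'],s['wrist_force'],s['time_s'])
crop('w14',200,30,370,265,3,'w14c')
crop('s14',280,170,390,270,6,'s14c')
crop('c14',270,210,370,310,6,'c14c')
E
```

```text
time_s: 16.6
eef_pos: [0.5654, -0.1969, 0.1155]
eef_rot: [0.0, 0.999, 0.049, 0.001]
wrist_force: [-1.7, 1.5, 7.6]
opening: 0.083
[ 0.56536694 -0.19688655  0.11545896] [-1.22917504  2.40331444  8.18384273] 16.75
```

View pics/w14.png

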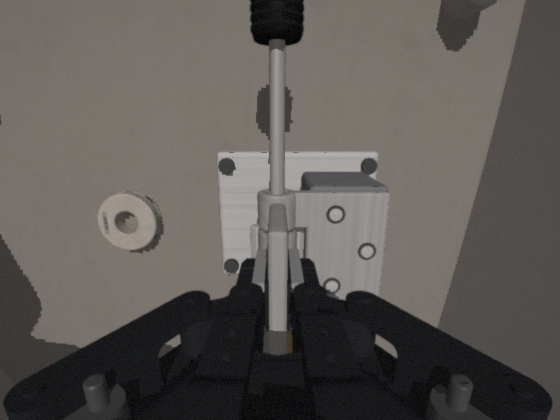

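View pics/s14c.png

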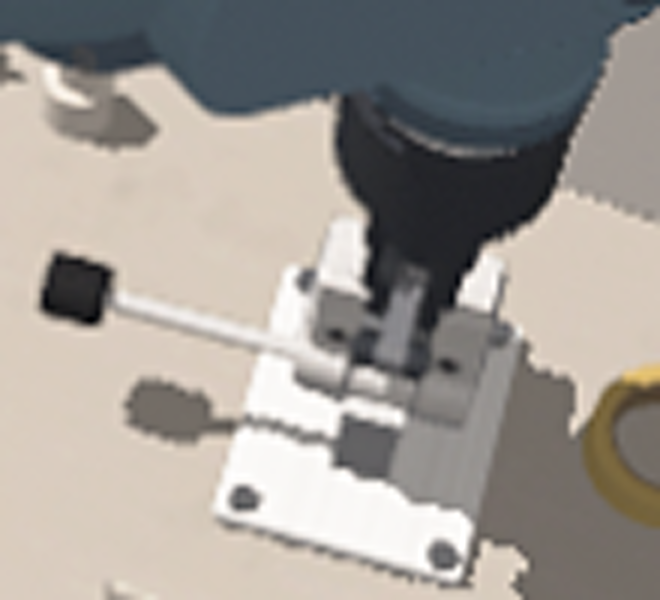

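View pics/c14c.png

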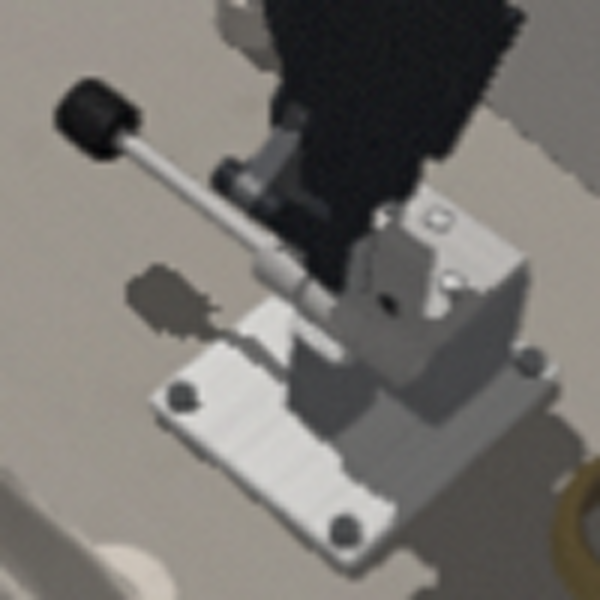

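All three views show the leaf's knuckle in line with the fixed knuckles and resting in the saddle, the plate upright in the fingers, and the knob still fully out. Handing in.

```bash
python3 - <<'E'
from bench import ctrl
s=ctrl.get_obs();print(s['eef_pos'],s['wrist_force'],s['opening'],abs(s['dq']).max());print(ctrl.hand_in())
E
```

```text
[ 0.56536694 -0.19688655  0.11545896] [-1.22917504  2.40331444  8.18384273] 0.08604562887232736 0.0010104466611420794
the job is handed in; nothing more can be done
None
```

I pulled the knob out to its stop, then took the single-knuckle leaf from the far bay of the rack and lowered it into the saddle. I handed in at 16.75 s, still gripping the leaf.

**Last checks:**
- **Pin:** the force at the stop rose to 43 N with no further movement. The camera then gave 54.5 mm of travel, and the last pictures show the knob still out.
- **Seating:** the leaf stopped at the height I had worked out for its hole on the hinge axis (TCP z 0.1155 m against 0.1156 m). The upward force was about 8 N at the end and peaked at about 12 N.
- **Grip and rest:** the gripper opening was 7 mm on the 8 mm plate, and the joints were still. There is no direct reading of the finger force.
- **Alignment:** the knuckles look collinear in all three views. The TCP was about 0.7 mm from the estimated hinge centre along the axis and less than 0.5 mm across it.

**Disagreements:**
- The base plate measured about 117 mm in the pictures instead of 120 mm.
- Estimates of the fixture's yaw ranged from 5.2° to 6.4°; I used 5.7°.
- One reading of the held leaf's lower edge suggested a tilt of about 2°, which I put down to pixel error.

I never touched the two-knuckle leaf or the bystanders. I didn't re-measure their positions at the end.

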